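# Pack the table kit and weed out the weak spring clips

## Task

Pack the table kit for the next event: first stand the oil bottles upright along the back of the grey tote, the side away from the robot, and only when all of them are in, stand the sugar jars upright in the front of it, so that nothing is reached over. Feel every spring clip by squeezing its handles well together: those that push back firmly are sound and go in the steel pan, those that give way at a light squeeze are weak and go in the round white tub. Do not knock a bottle over, and leave everything else on the table where it is.

Things in the scene. Friction and masses are not known exactly. Their poses are not given: they have to be found in the camera images.
- clip_1_grip (a point): Black plastic spring clip lying on its side, pivot upright; 102 mm long, 26 mm high, 54 mm over the handles at rest. Point: midway between the handles where they are squeezed, half-way up (13 mm). Local x runs to the pivot (40 mm on) and jaw tips (86 mm on); handles end 16 mm behind; they squeeze together along y. All clips look alike, sound or weak; may be absent.
- clip_2_grip (a point): Spring clip, looks, size and axes as clip_1; may be absent. Of any clip: a sound spring holds until about 14 N on the handles, gives 0.7 mm per N beyond (at 20 N the handles are still about 50 mm over all) and springs back when let go; a weak one gives at about 2 N right to its stop (handles about 34 mm over all) and stays squeezed.
- clip_3_grip (a point): Spring clip, looks, size and axes as clip_1, stiffness sound or weak as told under clip_2; may be absent.
- clip_4_grip (a point): Spring clip, looks, size and axes as clip_1, stiffness sound or weak as told under clip_2; may be absent.
- bottle_1_centre (a point): Green glass oil bottle standing upright, 195 mm tall, body 56 mm across to 105 mm up, shoulder to 132 mm, then a straight round neck 28 mm across to the top (steel cap). Point: on its axis, half-way up (97.5 mm); local z up along the axis. About 0.2 to 0.4 kg. May be absent.
- bottle_2_centre (a point): Green glass oil bottle standing upright, 195 mm tall, body 56 mm across to 105 mm up, shoulder to 132 mm, then a straight round neck 28 mm across to the top (steel cap). Point: on its axis, half-way up (97.5 mm); local z up along the axis. About 0.2 to 0.4 kg. May be absent.
- jar_1_centre (a point): Squat sugar jar standing upright, clear glass with a steel lid, 82 mm tall, 56 mm across. Point: on its axis, half-way up (41 mm); local z up. About 0.15 to 0.3 kg. May be absent.
- jar_2_centre (a point): Squat sugar jar standing upright, clear glass with a steel lid, 82 mm tall, 56 mm across. Point: on its axis, half-way up (41 mm); local z up. About 0.15 to 0.3 kg. May be absent.
- tote: Grey plastic tote, open on top, fixed on the table; outside 200 mm (local x) by 300 mm (local y) by 75 mm high, walls and floor 5 mm thick. Origin: centre of its underside. Local x points to its back, away from the robot.
- pan: Rectangular steel kitchen pan for the sound clips, open on top, fixed; 162 mm (local x) by 176 mm (local y) by 65 mm high, walls and floor 4 mm. Origin: centre of its underside.
- tub: Round white plastic tub for the rejected clips, open on top, fixed; 180 mm across at the rim, 156 mm at the base, 70 mm high, wall and floor 4 mm. Origin: centre of its underside.
- tumbler: Drinking glass, 68 mm across, 105 mm tall; not part of the job. Origin at its underside.
- tape_roll: Roll of parcel tape lying flat, 100 mm across, 48 mm high; not part of the job. Origin at its underside.
- mug: White mug, 80 mm across, 95 mm tall; not part of the job. Origin at its underside.
- brush: Dish brush lying down; not part of the job. Origin at its underside.
- spoon: Steel spoon lying down; not part of the job. Origin at its underside.
- spirit_bottle: Clear glass bottle, 60 mm across, 170 mm tall; not part of the job. Origin at its underside.
- clip_1_squeeze (a joint): How far the handles of clip_1 are squeezed together: about 0 at the start, 0.5 rad at the stop. Falls back to about 0 when a sound clip is let go, stays when a weak one is.
- clip_2_squeeze (a joint): How far the handles of clip_2 are squeezed together: about 0 at the start, 0.5 rad at the stop. Falls back to about 0 when a sound clip is let go, stays when a weak one is.
- clip_3_squeeze (a joint): How far the handles of clip_3 are squeezed together: about 0 at the start, 0.5 rad at the stop. Falls back to about 0 when a sound clip is let go, stays when a weak one is.
- clip_4_squeeze (a joint): How far the handles of clip_4 are squeezed together: about 0 at the start, 0.5 rad at the stop. Falls back to about 0 when a sound clip is let go, stays when a weak one is.

How it is judged:
By the outcome, as a careful person would: the job done as asked, in the order asked, and still so for the second after the job is handed in, with the robot touching nothing.
Of clip_1, clip_2, clip_3, clip_4 only 3 to 4 are there at a start; the rules pass over those that are not, and their reading is None.
Of bottle_1, bottle_2 only 1 to 2 are there at a start; the rules pass over those that are not, and their reading is None.
Of jar_1, jar_2 only 1 to 2 are there at a start; the rules pass over those that are not, and their reading is None.
At some moment in a run one of clip_1, clip_2, clip_3, clip_4, jar_1, jar_2 may be knocked a few centimetres aside while the robot is not near it.
It also fails if it takes over 210 s, if anything falls off the work surface, if the arm or the gripper's body presses on something with over 40 N, if the wrist force passes 120 N, or if a joint passes its speed limit or range.

## Robot

A 6-joint arm with a two-finger parallel gripper is mounted at the origin on the work surface. World frame = base frame: x ahead of the robot, y to its left, z up, the work surface at z = 0. Lengths are in m, angles in degrees, forces in N, time in s.
With the tool pointing down it reaches from about 0.35 to 0.875 m from the base axis. Payload 4.2 kg.
Tool frame: the origin (TCP) lies midway between the tips of the shut fingers; the grasp point (between the pads) lies 19 mm behind it; z points along the fingers, y is the line along which they close (so a half turn about z gives the same grasp; the last joint's range is limited). The gripper opens to 87 mm and grips with 3 to 60 N. Pads are 19 mm wide; open, the fingers measure 117 mm over their backs; the gripper's body (75 mm by 190 mm) begins 51 mm behind the grasp point.
Start: joints at [82.827, 22.042, 0.453, 0, -68.411, -14.817], TCP at [0.234, 0.58, 0.223] pointing down, gripper open.
Joint ranges: [-179.83, 179.83], [-69.29, 118.12], [-61.27, 80.66], [-181.25, 117.63], [-171.15, -9.14], [-177.46, 177.46]. Speed limits (degrees/s): [159.86, 159.86, 180, 180, 180, 180].

## Interface

Orientations are given as [roll, pitch, yaw] about the fixed x, y, z axes, in that order (R = Rz(yaw) Ry(pitch) Rx(roll)).
In Python, from workcell import env gives the robot as it stands. The module is installed in compiled form; this text tells all that it offers. Calls block until the motion is done:
- env.goto(position, orientation): joint-space move of the TCP to a pose.
- env.move_straight(position, rotation=None, rate=0.15, force_limit=None): straight line of the TCP; rotation=None keeps the orientation; rate is the mean speed in m/s. With force_limit (N) it stops when the force on the tool has changed by that much, and returns True; else False.
- env.set_joints(angles): joint-space move.
- env.gripper_to(opening, grasp_force=None): opening from 0.0 (shut) to 1.0 (fully open); grasp_force is the grip in N (None keeps the last); returns when the fingers have stopped.
- env.dwell(seconds).
- env.inverse_kinematics(position, orientation): joint angles nearest the present ones, or None.
- env.read_state(): the state.
- env.grab_frame(name): name is "scene" or "top"; returns a dict with "image" (480x640x3 uint8, blue, green, red), "fx", "fy", "cx", "cy" (pixels), "D" ([k1, k2, p1, p2, k3] as OpenCV has them; the pictures are not rectified), "position" and "orientation" of the camera in the world. Camera axes: x right, y up, looking along -z (the intrinsics and any distortion apply to the point x, -y, -z); pixel columns grow to the right and rows downward; lengths in m; the calibration is good to about 2 mm. A picture is of the moment at which its call begins. There is no depth.
A pose or a line that the arm cannot do raises env.Unreachable and nothing moves.
- env.close_job(): hands the job in; it is judged then, once.
Trained networks look in a picture, given as the dict that the camera call returned (one of the last four; its "shot" number tells which), for a name from the list of things; names that differ only in an ending like _2 or _b are one class to them, and where a whole thing is asked for, a point or a joint stands for the part that bears it (a point fixed in the world has none). Each returns a list of dicts, best first, with "score" (0 to 1); they miss things now and then, are a little off and sometimes report something else, mostly with a low value. They report only what shows in the picture. A call takes as long as a camera call.
- env.search_frame(picture, thing): "xyz" ([x, y, z] in m, in world coordinates, good to about 4 mm: the middle of the surface that is visible of it).
- env.trace(picture, thing): "mask" (480x640 bool, what is visible of it).
The state is a dict: "clock": time; "joint_positions": joint angles; "qvel": joint speeds; "joint_torque": joint torques, N m; "position": TCP position; "tool_rot": TCP orientation; "force": force on the tool from outside, world axes, zero at the start; "wrist_torque": the same for the moment, N m; "opening": opening from 0.0 (shut) to 1.0 (fully open); "finger_force": force on a finger pad.
Only numpy, scipy, OpenCV 4.12 (cv2) and the standard library are available. Lean on these libraries where they do the work, as an engineer would, in place of code of your own. Each camera call takes 0.05 s, during which the arm holds its last target. There are 200 camera calls.

## Working session

There is one attempt and no reset: what is moved stays moved. The work goes in short steps, each a Python script; the robot and the scene stay as the last script left them, time stands still between calls to the robot, and variables do not carry over. Pictures are saved under pics/ and viewed, at most 14 in all, crops included, and the job is handed in when it is done.

```bash
mkdir -p pics
cat > h.py <<'E'
import numpy as np, cv2
from scipy.spatial.transform import Rotation as Ro
from workcell import env
def rot(o): return Ro.from_euler('xyz',o,degrees=True).as_matrix()
def ray(f,uv):
    K=np.array([[f['fx'],0,f['cx']],[0,f['fy'],f['cy']],[0,0,1.]])
    p=cv2.undistortPoints(np.array(uv,float).reshape(-1,1,2),K,np.array(f['D'],float)).reshape(-1,2)
    d=np.c_[p[:,0],-p[:,1],-np.ones(len(p))]@rot(f['orientation']).T
    return np.array(f['position']),d
def atz(f,uv,z):
    c,d=ray(f,uv); return c+d*((z-c[2])/d[:,2])[:,None]
def proj(f,P):
    R=rot(f['orientation']);q=(np.atleast_2d(P)-np.array(f['position']))@R
    q=q*[1,-1,-1]
    K=np.array([[f['fx'],0,f['cx']],[0,f['fy'],f['cy']],[0,0,1.]])
    return cv2.projectPoints(q,np.zeros(3),np.zeros(3),K,np.array(f['D'],float))[0].reshape(-1,2)
E
python3 - <<'E'
from h import *
for n in ('scene','top'):
    f=env.grab_frame(n); cv2.imwrite(f'pics/{n}0.png',f['image'])
    print(n,f['position'],f['orientation'],f['fx'])
    for t in ['clip_1_grip','bottle_1_centre','jar_1_centre','tote','pan','tub','tumbler','tape_roll','mug','brush','spoon','spirit_bottle']:
        print(t,[(np.round(r['xyz'],3).tolist(),round(r['score'],2)) for r in env.search_frame(f,t)])
print(env.read_state())
E
```

```text
scene [ 1.11736135 -1.06936696  1.31167263] [4.34204085e+01 5.16920193e-04 2.86677564e+01] 598.0355348380751
clip_1_grip [([0.426, 0.14, 0.022], 0.56)]
bottle_1_centre [([0.355, -0.32, 0.102], 0.65), ([0.363, -0.499, 0.072], 0.58)]
jar_1_centre [([0.342, 0.292, 0.058], 0.95)]
tote [([0.595, 0.317, 0.008], 0.78)]
pan [([0.667, -0.089, 0.016], 0.63)]
tub [([0.512, -0.385, 0.019], 0.76), ([0.677, -0.351, 0.091], 0.56), ([0.427, 0.143, 0.02], 0.39)]
tumbler [([0.364, -0.498, 0.07], 0.8)]
tape_roll [([0.788, 0.038, 0.035], 0.87)]
mug [([0.465, 0.511, 0.067], 0.87), ([0.344, 0.436, 0.015], 0.29)]
brush [([0.579, -0.57, 0.018], 0.94)]
spoon [([0.343, 0.433, 0.012], 0.61)]
spirit_bottle [([0.678, -0.351, 0.095], 0.72)]
top [ 0.45873327 -0.00776901  1.53056496] [  4.47909921   0.23718815 -91.34513991] 511.86784762805104
clip_1_grip [([0.42, 0.152, 0.029], 0.83), ([0.344, -0.295, 0.114], 0.54), ([0.684, -0.101, 0.002], 0.54)]
bottle_1_centre [([0.343, -0.291, 0.115], 0.73), ([0.417, 0.165, 0.026], 0.34)]
jar_1_centre [([0.334, 0.304, 0.086], 0.6)]
tote [([0.595, 0.308, 0.001], 0.56)]
pan [([0.
[... 320 characters left out ...]
0.01], 0.15)]
{'clock': 1.3, 'joint_positions': array([ 8.28289697e+01,  2.20416778e+01,  4.52159617e-01, -2.61814075e-04,
       -6.84117904e+01, -1.48170500e+01]), 'qvel': array([ 0.05559429, -0.01875533, -0.01653269,  0.04875221, -0.08775792,
       -0.04480868]), 'joint_torque': array([ 4.01928655e-04, -3.90467513e+01,  1.87619269e+01,  4.22447205e+00,
        1.53867906e-02, -2.26505961e-05]), 'position': array([0.23397162, 0.57952307, 0.22254622]), 'tool_rot': array([ 1.79998673e+02, -9.93000665e-05, -2.19881767e+01]), 'force': array([0.11154852, 0.6913839 , 0.09848007]), 'wrist_torque': array([ 0.00749723, -0.00612776, -0.02808177]), 'finger_force': 0.0, 'opening': 0.9962326484437724}
```

View pics/scene0.png

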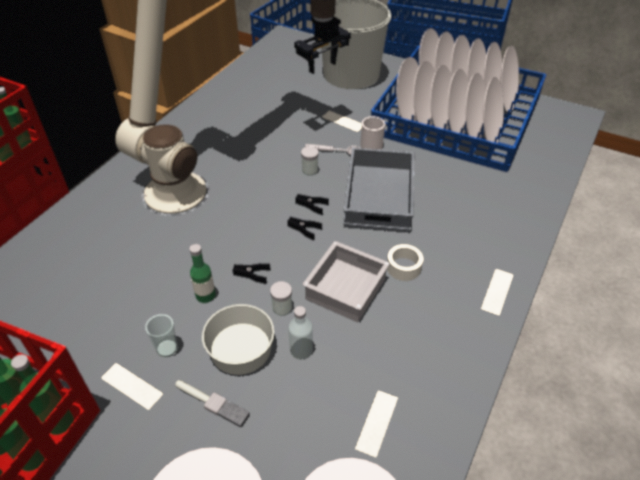

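View pics/top0.png

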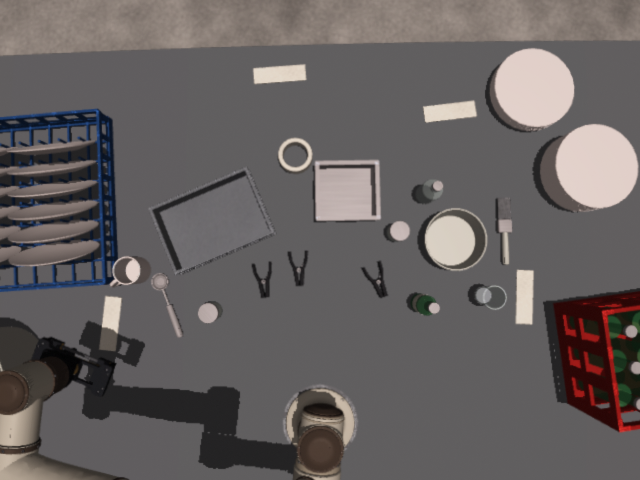

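Scene view: 3 clips at (311,203), (304,228) and (251,271), one green bottle at (203,275), jars at (310,160) and (281,298). The tote is at (380,188), the pan at (346,280) and the tub at (238,338). In the top view, the clips are at (262,279), (299,267) and (376,279), the jars at (208,312) and (400,231), and the bottle at (426,304). There is no fourth clip or second bottle on the table. Next I look closer at the clips and get masks.

Run:
```python
from h import *
f=env.grab_frame('top'); g=env.grab_frame('scene')
im=f['image']
a=cv2.resize(im[220:330,190:450],None,fx=3,fy=3,interpolation=cv2.INTER_CUBIC)
b=cv2.resize(im[140:285,140:400],None,fx=1.8,fy=1.8)
a=cv2.convertScaleAbs(a,alpha=2.2); cv2.imwrite('pics/c1.png',a)
gray=cv2.cvtColor(im,cv2.COLOR_BGR2GRAY)
print(np.percentile(gray[240:300,310:360],[0,5,50,95]))
for fr,n in((f,'top'),(g,'scene')):
  for t in ['tote','pan','tub','jar_1_centre','bottle_1_centre','clip_1_grip']:
    for r in env.trace(fr,t):
        m=r['mask'].astype(np.uint8); 
        if r['score']<.3 or m.sum()<20: continue
        (c,s,an)=cv2.minAreaRect(cv2.findNonZero(m)); 
        print(n,t,round(r['score'],2),int(m.sum()),np.round(cv2.boxPoints((c,s,an))).astype(int).tolist())
```

```text
[94. 95. 95. 96.]
top tote 0.61 8015 [[146, 208], [249, 166], [277, 234], [174, 276]]
top pan 0.65 3711 [[315, 161], [379, 161], [379, 219], [315, 219]]
top tub 0.87 3102 [[423, 209], [486, 209], [486, 269], [423, 269]]
top jar_1_centre 0.85 395 [[199, 302], [222, 302], [222, 322], [199, 322]]
top clip_1_grip 0.62 272 [[254, 262], [271, 262], [271, 297], [254, 297]]
scene tote 0.74 5438 [[342, 228], [348, 147], [417, 152], [411, 233]]
scene tote 0.68 1003 [[144, 316], [172, 312], [178, 355], [151, 360]]
scene tote 0.5 633 [[270, 282], [291, 282], [291, 315], [270, 315]]
scene tote 0.4 771 [[360, 149], [361, 115], [385, 116], [383, 151]]
scene pan 0.64 4293 [[297, 296], [325, 234], [391, 264], [363, 326]]
scene pan 0.57 958 [[387, 245], [422, 245], [422, 280], [387, 280]]
scene tub 0.78 3994 [[193, 323], [256, 291], [287, 354], [224, 386]]
scene jar_1_centre 0.87 421 [[301, 148], [317, 148], [317, 175], [301, 175]]
scene bottle_1_centre 0.95 1013 [[182, 247], [203, 242], [218, 300], [197, 305]]
scene clip_1_grip 0.81 363 [[293, 209], [296, 193], [328, 199], [325, 215]]
scene clip_1_grip 0.61 188 [[296, 202], [297, 194], [329, 198], [328, 206]]
```

View pics/c1.png

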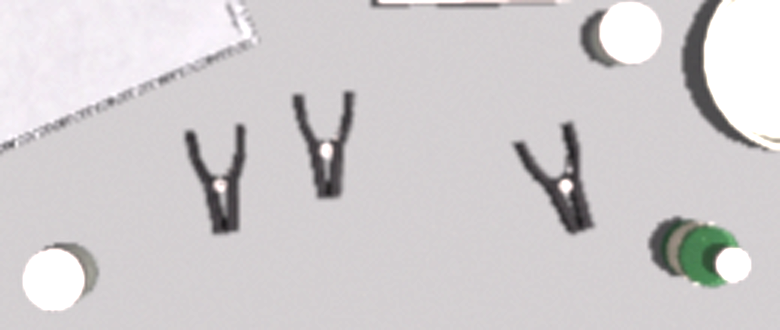

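The crop shows all three clips with jaws toward the robot (image bottom) and handles toward +x. Their pivots are at full-image pixels (263,282), (299,270) and (379,282). Next I measure the poses and check them with an overlay.

```bash
cat >> h.py <<'E'
def tri(f,uv,g,uw):
    c1,d1=ray(f,uv);c2,d2=ray(g,uw);d1=d1[0]/np.linalg.norm(d1);d2=d2[0]/np.linalg.norm(d2)
    s=np.linalg.lstsq(np.c_[d1,-d2],c2-c1,rcond=None)[0]
    p,q=c1+s[0]*d1,c2+s[1]*d2
    return (p+q)/2,np.linalg.norm(p-q)
def clips(f,x0=.25,x1=.6,z=.018,roi=None):
    "dark blobs on table -> list of (grip xy, yaw of local x deg, length, npx)"
    gray=cv2.cvtColor(f['image'],cv2.COLOR_BGR2GRAY)
    m=(gray<62).astype(np.uint8); n,lab,st,ce=cv2.connectedComponentsWithStats(m)
    out=[]
    for i in range(1,n):
        if not 120<st[i,4]<600: continue
        v,u=np.nonzero(lab==i); P=atz(f,np.c_[u,v],z)[:,:2]
        c=P.mean(0)
        if roi is None and not(x0<c[0]<x1 and -.6<c[1]<.45): continue
        w,V=np.linalg.eigh(np.cov((P-c).T)); a=V[:,1]; b=V[:,0]
        s=(P-c)@a; t=(P-c)@b; lo,hi=s.min(),s.max()
        # wide end = handles
        wl=np.ptp(t[s<lo+.035]); wh=np.ptp(t[s>hi-.035])
        if wh>wl: a=-a; lo,hi=-hi,-lo
        mid=(hi+lo)/2
        g=c+a*(mid-.051+.016)
        out.append((g.round(4),round(np.degrees(np.arctan2(a[1],a[0])),1),round(hi-lo,3),int(st[i,4]),(round(max(wl,wh),3)),ce[i].round(0)))
    return out
def lid(f,u,v,r=9,thr=None):
    "centroid of the bright blob near pixel"
    gray=cv2.cvtColor(f['image'],cv2.COLOR_BGR2GRAY).astype(int)
    u,v=int(u),int(v); p=gray[v-r:v+r+1,u-r:u+r+1]
    t=thr or (np.percentile(p,97)+np.median(p))/2
    m=(p>t).astype(np.uint8); n,lab,st,ce=cv2.connectedComponentsWithStats(m)
    i=1+np.argmax(st[1:,4]); return ce[i]+[u-r,v-r],int(st[i,4])
def rect(c,yaw,lx,ly,z):
    a=np.radians(yaw);R=np.array([[np.cos(a),-np.sin(a)],[np.sin(a),np.cos(a)]])
    q=np.array([[1,1],[1,-1],[-1,-1],[-1,1]])*[lx/2,ly/2]
    return np.c_[q@R.T+c,np.full(4,z)]
E
python3 - <<'E'
from h import *
f=env.grab_frame('top'); g=env.grab_frame('scene')
for c in clips(f): print(c)
for n,p,q,z,r in (('jarA',(208,312),(310,152),.082,13),('jarB',(400,231),(281,289),.082,13),('bot',(434,308),(196,250),.195,7)):
    a,na=lid(f,*p,r=r); b,nb=lid(g,*q,r=r)
    print(n,a.round(1),na,b.round(1),nb,atz(f,a,z)[0].round(4),[x.round(4) for x in tri(f,a,g,b)])
im=f['image'].copy(); im2=g['image'].copy()
est={}
for t,lx,ly,h in (('tote',.2,.3,.075),('pan',.162,.176,.065)):
    m=env.trace(f,t)[0]['mask']; v,u=np.nonzero(m)
    P=atz(f,np.c_[u,v],h)[:,:2].astype(np.float32)
    c,s,an=cv2.minAreaRect(P*1000); print(t,np.round(c,1),np.round(s,1),an)
    ang=an if (abs(s[0]-lx*1000)<abs(s[0]-ly*1000)) else an-90
    ang=(ang+90)%180-90
    if t=='pan': ang=(ang+45)%90-45
    c=np.array(c)/1000
    for I,fr in((im,f),(im2,g)):
      for z in (h,):
        cv2.polylines(I,[np.round(proj(fr,rect(c,ang,lx,ly,z))).astype(int)],True,(0,255,0) if z else (0,0,255),1)
    print(t,c,ang)
a=cv2.resize(im[140:290,140:400],None,fx=2,fy=2); b=cv2.resize(im2[140:340,270:430],None,fx=1.5,fy=1.5)
W=np.zeros((600,520,3),np.uint8); W[:300]=a; W[300:,:240]=b; cv2.imwrite('pics/o1.png',cv2.convertScaleAbs(W,alpha=1.7))
E
```

```text
(array([ 0.5602, -0.3215]), np.float64(-177.2), np.float64(0.167), 320, np.float64(0.051), array([425., 242.]))
(array([0.4887, 0.0558]), np.float64(-177.1), np.float64(0.1), 246, np.float64(0.057), array([298., 269.]))
(array([ 0.4459, -0.1643]), np.float64(-159.9), np.float64(0.102), 309, np.float64(0.06), array([377., 281.]))
(array([0.4569, 0.1629]), np.float64(-172.7), np.float64(0.102), 280, np.float64(0.058), array([263., 281.]))
(array([ 0.3297, -0.459 ]), np.float64(-4.2), np.float64(0.062), 172, np.float64(0.046), array([474., 294.]))
(array([ 0.3545, -0.2651]), np.float64(-107.4), np.float64(0.077), 391, np.float64(0.055), array([419., 303.]))
jarA [207.3 312.9] 298 [310.9 149.5] 188 [0.3344 0.3099 0.082 ] [array([0.3363, 0.3096, 0.0873]), np.float64(0.0033)]
jarB [399.7 230.3] 293 [280.4 289. ] 261 [ 0.5543 -0.2387  0.082 ] [array([ 0.5533, -0.2397,  0.0803]), np.float64(0.0027)]
bot [434.  307.7] 88 [194.5 247.3] 62 [ 0.3438 -0.3029  0.195 ] [array([ 0.3424, -0.3041,  0.1936]), np.float64(0.0031)]
tote [595.  296.9] [215.9 316.9] 22.178686141967773
tote [0.5950166  0.29688666] 22.178686141967773
pan [676.2 -94.8] [182.  174.9] 88.66468811035156
pan [ 0.67620874 -0.09484292] -1.3353118896484375
```

View pics/o1.png

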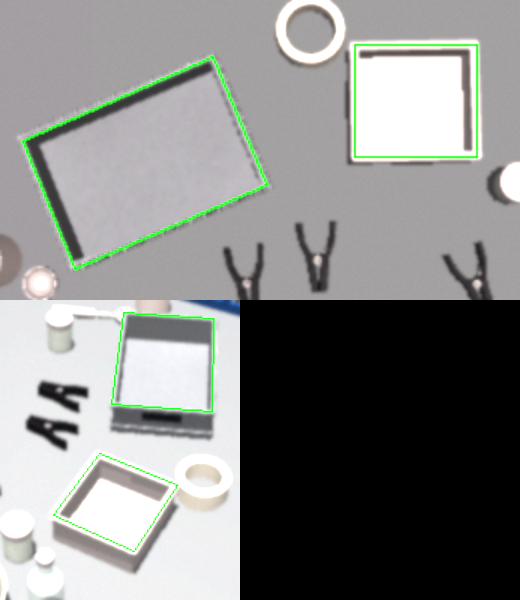

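The overlay fits: tote centre (0.595, 0.297) with yaw 22°, pan (0.676, −0.095). Triangulated heights agree with the text, with the lids at 80–87 mm and the cap at 194 mm. Next is the bottle.

```bash
cat >> h.py <<'E'
TOTE=(np.array([.595,.297]),22.2); PAN=(np.array([.679,-.096]),-1.3)
def loc(T,x,y):
    a=np.radians(T[1]); return T[0]+np.array([x*np.cos(a)-y*np.sin(a),x*np.sin(a)+y*np.cos(a)])
def down(psi): return [180,0,psi]
def go(xy,z,psi): env.goto([xy[0],xy[1],z],down(psi))
def ln(xy,z,rate=.15,fl=None): return env.move_straight([xy[0],xy[1],z],rate=rate,force_limit=fl)
def st(m=''):
    s=env.read_state(); print(m,round(s['clock'],1),s['position'].round(4),'F',s['force'].round(1),'open mm',round(s['opening']*87,1),'ff',round(s['finger_force'],1),'j',s['joint_positions'].round(0)); return s
E
python3 - <<'E'
from h import *
B=np.array([.343,-.3035])
ps=22
go(B,.30,ps); st('above')
ln(B,.215,.15); print(ln(B,.150,.06,fl=6)); st('at')
env.gripper_to(0.0,25); st('gripped')
ln(B,.155,.05); ln(B,.30,.2); s=st('lifted')
T=loc(TOTE,.057,0)
go(T,.30,22); 
f=env.grab_frame('top'); cv2.imwrite('pics/b1.png',f['image'][130:330,130:450])
ln(T,.19,.15); print(ln(T,.153,.04,fl=4)); st('down')
env.gripper_to(.75); st('rel'); ln(T,.20,.08); ln(T,.33,.2)
go([.5,-.1],.33,0); st()
f=env.grab_frame('top');g=env.grab_frame('scene')
a=cv2.resize(f['image'][130:330,140:460],None,fx=1.8,fy=1.8);b=cv2.resize(g['image'][130:310,180:500],None,fx=1.6,fy=1.6)
W=np.zeros((600,576,3),np.uint8); b=b[:240];W[:360]=a;W[360:600,:512]=b; cv2.imwrite('pics/b2.png',cv2.convertScaleAbs(W,alpha=1.5))
E
```

```text
above 5.3 [ 0.3433 -0.3033  0.2999] F [0.2 0.  0.3] open mm 86.7 ff 0.0 j [-21.   2. -14.  -0. -74. 133.]
False
at 7.3 [ 0.3433 -0.3037  0.1504] F [-0.4  0.2 -0.5] open mm 87.1 ff 0.0 j [-21.  10. -28.   0. -52. 133.]
gripped 8.3 [ 0.343  -0.3035  0.15  ] F [ 0.5 -0.6 -0.8] open mm 27.5 ff 25.0 j [-21.  10. -28.   0. -52. 133.]
lifted 9.4 [ 0.3422 -0.3029  0.2985] F [-0.7  0.4 -2.6] open mm 27.5 ff 25.0 j [-21.   3. -14.  -0. -74. 133.]
True
down 13.6 [0.6473 0.3182 0.1551] F [-1.  -0.7  5.1] open mm 27.7 ff 25.0 j [ 39.  34.  11.   0. -67.  73.]
rel 14.5 [0.6463 0.3177 0.1529] F [ 0.2 -0.6 -0.6] open mm 65.1 ff 0.0 j [ 39.  34.  11.  -0. -67.  73.]
 17.7 [ 0.5007 -0.0993  0.3298] F [0.6 0.4 0.9] open mm 64.9 ff 0.0 j [  7.   7.  -4.  -0. -78.  83.]
```

View pics/b2.png

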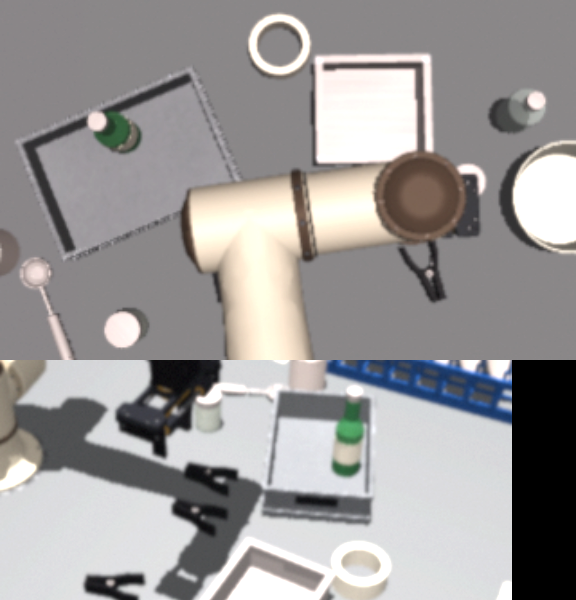

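The bottle stands upright at the back of the tote, cap at crop (97,121), and jar A has not moved. Now the jars, relocating each lid just before the grasp.

Run:
```python
from h import *
def jar(J,psi,ly,look):
    go(J,.19,psi); ln(J,.11,.15); print(ln(J,.042,.06,fl=6)); st('at')
    env.gripper_to(0.0,20); s=st('grip')
    ln(J,.05,.05); ln(J,.24,.2)
    T=loc(TOTE,-.048,ly); go(T,.24,22.2)
    f=env.grab_frame('top')
    for L in look: a,n=lid(f,*L,r=13); print('lid',a.round(1),n,atz(f,a,.082)[0].round(4))
    ln(T,.13,.15); print(ln(T,.046,.04,fl=4)); st('down')
    env.gripper_to(.85); ln(T,.11,.08); ln(T,.24,.2)
    return f
f=env.grab_frame('top'); a,n=lid(f,207.3,312.9,r=13); J=atz(f,a,.082)[0]; print(a,n,J)
env.gripper_to(.95)
f=jar(J[:2],22,.072,[(399.7,230.3)])
print([c for c in clips(f) if abs(c[2]-.1)<.012])
f=env.grab_frame('top'); a,n=lid(f,399.7,230.3,r=13); J=atz(f,a,.082)[0]; print(a,n,J)
cv2.imwrite('pics/j1.png',cv2.convertScaleAbs(f['image'][120:340,130:500],alpha=1.6)); st()
```

```text
[207.34899329 312.8557047 ] 298 [0.33439894 0.30994643 0.082     ]
False
at 22.1 [0.3346 0.3103 0.0424] F [-0.6 -0.8 -0.6] open mm 82.7 ff 0.0 j [ 63.  19. -36.   0. -35.  49.]
grip 22.7 [0.3344 0.3098 0.0421] F [-0.2 -0.2  1.4] open mm 55.4 ff 20.0 j [ 63.  19. -36.   0. -35.  49.]
lid [399.7 230.3] 293 [ 0.5543 -0.2387  0.082 ]
True
down 27.8 [0.5234 0.3455 0.0471] F [-0.9 -0.4  4.5] open mm 55.5 ff 20.0 j [ 48.  32. -11.   0. -47.  64.]
[(array([0.4889, 0.0562]), np.float64(-176.2), np.float64(0.1), 239, np.float64(0.057), array([298., 270.])), (array([ 0.4464, -0.1645]), np.float64(-160.4), np.float64(0.102), 303, np.float64(0.06), array([377., 281.])), (array([0.4568, 0.1639]), np.float64(-172.5), np.float64(0.102), 257, np.float64(0.058), array([263., 281.]))]
[399.65646259 230.31632653] 294 [ 0.55433113 -0.23863622  0.082     ]
 30.3 [0.5225 0.3449 0.2378] F [0.5 0.2 0.1] open mm 74.2 ff 0.0 j [ 48.  22.   2.  -0. -71.  64.]
```

View pics/j1.png

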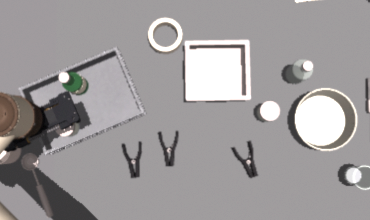

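Jar A is in the tote front, and jar B and the clips have not moved. Next is jar B.

Run:
```python
from h import *
J=np.array([.554,-.239]); T=loc(TOTE,-.048,-.072)
env.gripper_to(.95)
go(J,.26,100)
ln(J,.11,.15)
f=env.grab_frame('scene')
print(ln(J,.042,.06,fl=6)); st('at')
env.gripper_to(0.0,20); st('grip')
ln(J,.05,.05); ln(J,.28,.2)
go(T,.28,22.2); ln(T,.13,.15); print(ln(T,.046,.04,fl=4)); st('down')
env.gripper_to(.85); ln(T,.11,.08); ln(T,.28,.2)
go([.35,.45],.35,22); st()
f=env.grab_frame('top');g=env.grab_frame('scene')
print([c[:3] for c in clips(f) if abs(c[2]-.1)<.012])
a=f['image'][120:340,130:500];b=g['image'][130:350,180:500]
cv2.imwrite('pics/j2.png',cv2.convertScaleAbs(np.hstack([a,b]),alpha=1.6))
m=[r['mask'] for r in env.trace(f,'tub')][0]; v,u=np.nonzero(m); P=atz(f,np.c_[u,v],.07); print('tub',(P.max(0)+P.min(0))/2,np.ptp(P,axis=0))
```

```text
False
at 36.6 [ 0.5544 -0.2391  0.0425] F [-0.4  0.4 -0.6] open mm 82.7 ff 0.0 j [  -8.   30.  -15.    0.  -45. -162.]
grip 37.1 [ 0.5532 -0.2391  0.0421] F [-2.9  0.6  3.2] open mm 55.9 ff 20.0 j [  -8.   30.  -15.    0.  -45. -162.]
True
down 45.3 [0.5777 0.2122 0.047 ] F [-0.5  0.4  5.3] open mm 55.6 ff 20.0 j [ 35.  31. -13.   0. -46.  77.]
 49.2 [0.3506 0.4494 0.3494] F [-0.2 -0.3 -0.6] open mm 74.1 ff 0.0 j [ 68.  13.   6.   0. -83.  44.]
[(array([0.4889, 0.0562]), np.float64(-176.2), np.float64(0.1)), (array([ 0.4465, -0.1646]), np.float64(-160.5), np.float64(0.102)), (array([0.4569, 0.1641]), np.float64(-172.2), np.float64(0.102))]
tub [ 0.52689594 -0.3991216   0.07      ] [1.77879312e-01 1.80030754e-01 4.44089210e-16]
```

View pics/j2.png

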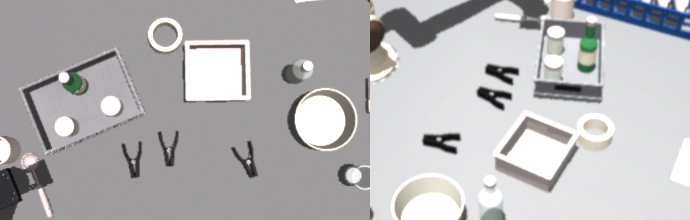

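Bottle and both jars are upright in the tote. Now the clips, starting with the one at (0.4465, −0.165).

```bash
cat >> h.py <<'E'
TUB=np.array([.527,-.400])
def clip(C,psi,n):
    "n: dict of how many already in pan / tub"
    C=np.asarray(C); go(C,.16,psi); env.gripper_to(.95)
    ln(C,.06,.15); print(ln(C,.005,.05,fl=5)); st('at')
    env.gripper_to(0,24); env.dwell(.3); s=st('squeezed'); w=s['opening']*87
    if w<5: print('EMPTY'); return None
    k='tub' if w<41 else 'pan'; print('->',k,round(w,1))
    ln(C,.02,.05); ln(C,.22,.2); s=st('lifted')
    if k=='pan': T=loc(PAN,.035,(-.03,.03,0,0)[n['pan']]); q=PAN[1]; 
    else: q=28; T=TUB+np.array([.031,.016])
    go(T,.22,q); ln(T,.11,.15); z=.014+.028*min(n[k],2)
    print(ln(T,z,.06,fl=4)); st('down')
    env.gripper_to(min(.95,w/87+.22)); ln(T,.10,.08); ln(T,.22,.2); n[k]+=1
    return k
E
python3 - <<'E'
from h import *
n={'pan':0,'tub':0}
print(clip([.4465,-.1646],19.5,n),n)
go([.35,.45],.35,22); st()
f=env.grab_frame('top');g=env.grab_frame('scene')
print([c[:3] for c in clips(f,x1=.9) if abs(c[2]-.1)<.02])
a=f['image'][120:340,130:500];b=g['image'][170:390,180:500]
cv2.imwrite('pics/k1.png',cv2.convertScaleAbs(np.hstack([a,b]),alpha=1.6))
E
```

```text
False
at 54.3 [ 0.4468 -0.1646  0.0053] F [-0.9  0.4  0.5] open mm 82.6 ff 0.0 j [ -1.  24. -35.   0. -31. 110.]
squeezed 55.3 [ 0.4468 -0.1646  0.0051] F [1.1 0.  1.3] open mm 44.7 ff 23.8 j [ -1.  24. -35.   0. -31. 110.]
-> pan 44.7
lifted 56.9 [ 0.4456 -0.1644  0.2187] F [ 0.9 -0.6 -0.4] open mm 44.1 ff 23.8 j [ -1.   8. -20.  -0. -63. 110.]
False
down 60.6 [ 0.7136 -0.1268  0.0145] F [ 1.   0.3 -0.5] open mm 44.5 ff 23.8 j [  3.  42.   3.   0. -52.  86.]
pan {'pan': 1, 'tub': 0}
 65.7 [0.3506 0.4496 0.3497] F [ 0.2 -0.5 -0.2] open mm 63.7 ff 0.0 j [ 68.  13.   6.   0. -83.  44.]
[(array([ 0.7124, -0.1243]), np.float64(179.6), np.float64(0.099)), (array([0.4889, 0.0563]), np.float64(-176.1), np.float64(0.1)), (array([0.4569, 0.1643]), np.float64(-172.0), np.float64(0.102))]
```

View pics/k1.png

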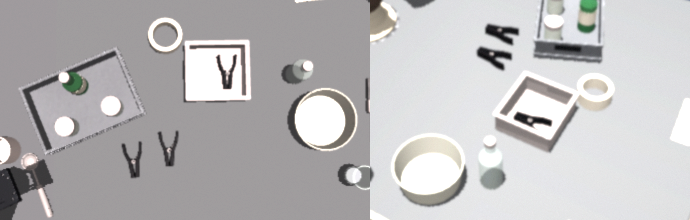

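The clip was sound (44.7 mm at 24 N) and lies in the pan. Next the other two, with a fresh look before each.

Run:
```python
from h import *
n={'pan':1,'tub':0}
def find():
    f=env.grab_frame('top'); return f,[c for c in clips(f,x1=.57) if abs(c[2]-.1)<.012 and 200<c[3]<340 and c[1]!=0]
f,c=find(); print(c)
for i in range(2):
    if not c: break
    b=min(c,key=lambda k:np.hypot(*(k[0]-[.49,.056]))) if i==0 else c[0]
    psi=(b[1]+90)%180-90
    r=clip(b[0],psi,n); print(r,n)
    if r is None: break
    go([.35,.45],.35,22); f,c=find(); print(c)
st(); g=env.grab_frame('scene')
a=f['image'][120:340,130:500];b=g['image'][170:390,180:500]
cv2.imwrite('pics/k2.png',cv2.convertScaleAbs(np.hstack([a,b]),alpha=1.6))
```

```text
[(array([0.4889, 0.0562]), np.float64(-176.2), np.float64(0.1), 239, np.float64(0.057), array([298., 270.])), (array([0.4569, 0.1644]), np.float64(-171.9), np.float64(0.102), 260, np.float64(0.058), array([263., 281.]))]
False
at 70.2 [0.4892 0.0563 0.0053] F [-0.2  0.2  0.1] open mm 82.3 ff 0.0 j [ 26.  26. -33.   0. -32.  68.]
squeezed 71.3 [0.4892 0.0563 0.0051] F [ 0.8 -0.1  0.8] open mm 44.4 ff 24.0 j [ 26.  26. -33.   0. -32.  68.]
-> pan 44.4
lifted 72.9 [0.488  0.056  0.2187] F [-0.9 -0.3 -0.3] open mm 44.7 ff 24.0 j [ 26.   9. -18.  -0. -63.  68.]
False
down 76.1 [ 0.7151 -0.0668  0.0427] F [-0.1  0.3 -1.1] open mm 44.6 ff 24.0 j [  8.  39.   3.   0. -54.  81.]
pan {'pan': 2, 'tub': 0}
[(array([0.4568, 0.1635]), np.float64(-173.0), np.float64(0.101), 256, np.float64(0.057), array([263., 281.]))]
False
at 84.8 [0.457  0.1637 0.0053] F [-0.3  0.4 -0.2] open mm 82.8 ff 0.0 j [ 39.  25. -34.   0. -31.  58.]
squeezed 86.0 [0.4569 0.1636 0.0051] F [-0.1 -0.3  1.9] open mm 32.7 ff 23.7 j [ 39.  25. -34.   0. -31.  58.]
-> tub 32.7
lifted 87.6 [0.456  0.1631 0.2187] F [-0.4  0.5 -0.1] open mm 32.8 ff 23.7 j [ 39.   9. -19.  -0. -63.  58.]
False
down 92.2 [ 0.5583 -0.3841  0.0145] F [-0.1 -0.1  0. ] open mm 32.7 ff 23.7 j [-21.  38.  -5.   0. -47. 139.]
tub {'pan': 2, 'tub': 1}
[(array([ 0.4941, -0.4163]), np.float64(28.6), np.float64(0.101), 271, np.float64(0.044), array([451., 241.]))]
 97.9 [0.3505 0.4496 0.3499] F [-0.1 -1.   0.2] open mm 52.1 ff 0.0 j [ 68.  13.   6.   0. -83.  44.]
```

View pics/k2.png

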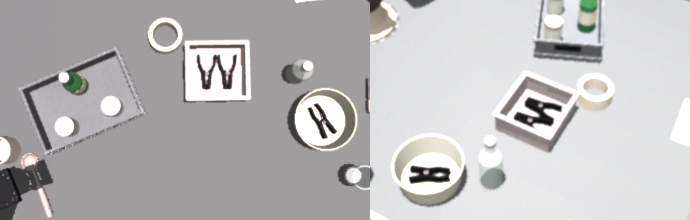

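Two sound clips are in the pan at crop (205,72) and (228,72), and the weak one is in the tub at (322,121). Tote contents are upright and no clip, jar or oil bottle is left on the table, so I am handing in.

```bash
python3 -c "
from workcell import env
print(env.close_job())"
```

```text
the job is handed in; nothing more can be done
None
```

The job is done and handed in at about 98 s of the 210 s: the one oil bottle went upright into the back of the tote first, then both sugar jars into the front, and of the three clips two sound ones are in the pan and the weak one is in the tub.

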